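# Put the joiner's scraper and square back in their shadow tray

### The job

First lift away the plywood offcut that lies across the tool tray and lay it flat on the bench, clear of the tray. Then lay the red-handled scraper and the try square into their own cut-outs in the tray, each fully home and flat on the cut-out's floor, and let go. Set things down rather than dropping them, and leave the yellow folding rule in the tray, the glue bottle and the screw clamp where they are.

Things in the scene. Friction and masses are not known exactly. Their poses are not given: they have to be found in the camera images.
- tray: Fixed board 210 (x) by 230 (y) by 16 mm high; origin: centre of its underside, on the bench, z up. A dark 10 mm top sheet with upright-edged cut-outs down to a lime-green floor 6 mm above the bench: T (scraper) on the +y side, L (square) on the -y side, a rectangle for the rule. T and L are 4 mm larger than their tool on every side; nothing fits end for end. Yaw within 0.25 rad of the world's.
- scraper_pocket (a point): Point on the green floor of the T cut-out, 6 mm above the bench; axes as the tray's. The scraper is home with its origin here and its x along the tray's +x. Handle part of the cut-out: 34 mm wide, x from -84 to +42 mm; head part: 66 mm wide, x from +42 to +84 mm.
- square_pocket (a point): Point on the green floor of the L cut-out, 6 mm above the bench; axes as the tray's. The square is home with its origin here and its x along the tray's +x. Stock part of the cut-out: 34 mm wide (y), x from -64 to +64 mm; blade part: x from -64 to -24 mm, reaching to y = +117 mm.
- scraper: T-shaped glue scraper, 0.2 kg, flat underneath, on the bench left or right of the tray. Red handle 26 mm wide (y), 28 mm high, x from -80 to +46 mm; steel head 58 mm wide, 14 mm high, x +46 to +80 mm. Origin: underside, mid-length, below the centre of mass; z up. Home, the handle stands 18 mm above the tray: grip across it with fingertips 12 mm or more above its underside.
- square: L-shaped try square, 0.2 kg, flat underneath, on the other side from the scraper, blade roughly towards the robot. Dark wood stock 120 (x) by 26 (y) by 28 mm high, origin under its middle, z up; aluminium blade 5 mm thick at the underside, x -60 to -28 mm, reaching y = +113 mm. Home, the stock stands 18 mm above the tray: grip across it, fingertips 12 mm or more above its underside.
- offcut: Plywood offcut 44 (x) by 170 (y) by 24 mm high, 0.13 kg, lying across the tray's top (16 mm above the bench) over all three cut-outs. Origin: centre of its underside, z up. The bench has room for it, lying along y, about x = 0.645 m and 0.29 m left or right of the middle, on whichever side the tray leaves more room.
- rule: Yellow folded rule 100 x 30 x 8 mm lying in its own cut-out in the tray, 2 mm below the tray's top. Leave it. Origin: centre of its underside.
- glue: White glue bottle, 60 mm across, 170 mm high, standing on the bench at the far right. Leave it. Origin: centre of its underside.
- clamp: Steel screw clamp with a red handle, 260 mm long (y), about 120 mm wide (x) and 24 mm high, lying on the bench beyond the tray. Leave it. Origin: on the bench, under the middle of its bar, which runs along y nearest the tray; the jaws point away.
Things that resemble listed ones, but are neither listed nor needed, are in the scene too. There is more than one size of the square; the one meant has the size given above. There is more than one size of the scraper; the one meant has the size given above.

How it is judged:
By the outcome, as a careful person would: the job done as asked, in the order asked, and still so for the second after the job is handed in, with the robot touching nothing.
It also fails if it takes over 72 s, if anything falls off the work surface, if the arm or the gripper's body presses on something with over 40 N, if the wrist force passes 120 N, or if a joint passes its speed limit or range.

### The arm

A 7-joint arm with a two-finger parallel gripper is mounted at the origin on the work surface. World frame = base frame: x ahead of the robot, y to its left, z up, the work surface at z = 0. Lengths are in m, angles in rad, forces in N, time in s.
With the tool pointing down it reaches from about 0.425 to 0.875 m from the base axis. Payload 4.7 kg.
Tool frame: the origin (TCP) lies midway between the tips of the shut fingers; the grasp point (between the pads) lies 19 mm behind it; x points along the fingers, z is the direction in which the jaws open and shut, and the axes are right-handed (so a half turn about x gives the same grasp; the last joint's range is limited). The gripper opens to 87 mm and grips with 3 to 60 N. Pads are 19 mm wide; open, the fingers measure 117 mm over their backs; the gripper's body (75 mm by 190 mm) begins 51 mm behind the grasp point.
Start: joints at [-1.152, 0.321, -0.07, 1.45, 0.023, 1.371, -0.057], TCP at [0.256, 0.597, 0.223] pointing down, gripper open.
Joint ranges: [-2.86, 2.86], [-0.3, 2.09], [-1.38, 1.24], [0.06, 2.45], [-1.56, 4.7], [0.09, 2.05], [-2.69, 2.69]. Speed limits (rad/s): [2.57, 2.57, 3.14, 3.14, 3.14, 3.14, 3.14].

### API

Orientations are given as a rotation vector (axis times angle).
In Python, from bench import ctrl, vision, close_job gives the robot as it stands. The module is installed in compiled form; this text tells all that it offers.
- The arm moves only by the tool servo_tool, never from a script. Its argument "commands" is a list that holds one entry, the list of rows, each a list of 7 numbers: the turn, a rotation vector about the tool's x, y, z in degrees, then the shift along the tool's x, y, z in mm, then the finger opening in mm, from 0 to 87. In form: [[[wx, wy, wz, x, y, z, grip], ...]]. A call has 1 to 5 rows; each row is the pose to reach, as a shift and turn from the pose commanded when the call began, along the tool's axes at that moment; what a row does not reach only later rows make up. A row lasts 1/8 s, in which the tool goes at most 62.5 mm and 10.7 degrees, less where a joint would pass 70% of its speed; a pose out of reach is approached as far as the arm can. A call with a gripper value outside its range is refused whole. The fingers move at their own pace and stop on an object; "newtons" is the grip in N (left out, the last holds). Time passes only in rows, so rows that repeat a pose let the fingers close. It gives the time, the measured TCP pose, the force and the opening at its end, in the units of the state.
- ctrl.get_state(): the state, without advancing time (a new reading comes with each control period).
- vision.get_image(name): name is "side" or "top"; returns the picture (480x640x3 uint8, red, green, blue); there is no depth.
- vision.camera_info(name): a dict with "fov_y" (degrees; the focal length in pixels is half the picture's height over the tangent of half this angle, whatever the lens; pixels are square), "cx", "cy" (the principal point, pixels), "pose" (4x4, takes a point from camera to world coordinates). Camera axes: x right, y down, z forward; pixel columns grow to the right and rows downward; lengths in m; the calibration is good to about 2 mm. A picture is of the moment at which its call begins. camera_info takes no time and is no camera call.
- close_job(): hands the job in, once; it reports no verdict.
The state is a dict: "time": time; "joint_positions": joint angles; "qd": joint speeds; "joint_torque": joint torques, N m; "position": TCP position; "tool_rot": TCP orientation; "ft_force": force on the tool from outside, world axes, zero at the start; "torque": the same for the moment, N m; "grip_width": opening from 0.0 (shut) to 1.0 (fully open).
Only numpy, scipy, OpenCV 4.12 (cv2) and the standard library are available. Lean on these libraries where they do the work, as an engineer would, in place of code of your own. Each camera call takes 0.05 s, during which the arm holds its last target. There are 200 camera calls.

## Working session

There is one attempt and no reset: what is moved stays moved. The work goes in short steps, Python scripts to look and compute and a tool call to move; the robot and the scene stay as the last step left them, time stands still between calls to the robot, and variables do not carry over. Pictures are saved under pics/ and viewed, about 8 in all and at most 12, crops included, and the job is handed in when it is done.

Besides the shell and the picture viewer there is one more tool, called after ">>>" as name(argument=value, ...) on one line, values as JSON. servo_tool: Moves the arm, as the interface text tells. Its arguments: {"type":"object","properties":{"commands":{"type":"array"},"newtons":{"type":"number"}},"required":["commands"]}

```bash
mkdir -p pics; python3 - <<'E'
from bench import ctrl, vision
import cv2, numpy as np
np.set_printoptions(precision=4,suppress=True)
for n in("top","side"):
    im=vision.get_image(n); cv2.imwrite(f"pics/{n}0.png",im[:,:,::-1]); print(n,vision.camera_info(n))
s=ctrl.get_state(); print(s)
E
```

```text
top {'fov_y': 56.86128674132471, 'cx': 324.81241040756373, 'cy': 240.31999508655116, 'pose': array([[ 0.023 , -0.9957,  0.0901,  0.4373],
       [-0.9997, -0.0227,  0.0041,  0.0255],
       [-0.0021, -0.0902, -0.9959,  1.2978],
       [ 0.    ,  0.    ,  0.    ,  1.    ]])}
side {'fov_y': 44.78257514917966, 'cx': 317.5163472119033, 'cy': 243.07833381552123, 'pose': array([[ 0.965 , -0.1749,  0.1955,  0.2099],
       [-0.2619, -0.5975,  0.7579, -1.3835],
       [-0.0158, -0.7826, -0.6224,  1.1953],
       [ 0.    ,  0.    ,  0.    ,  1.    ]])}
{'time': 0.1, 'joint_positions': array([-1.1519,  0.3217, -0.0701,  1.4515,  0.0226,  1.3708, -0.0569]), 'qd': array([-0.0001,  0.0002, -0.0008, -0.0037,  0.002 ,  0.0027, -0.0006]), 'joint_torque': array([ -0.0004, -49.2572,  -0.406 , -31.3398,  -0.0641,   0.0394,
         0.0001]), 'position': array([0.2558, 0.597 , 0.2216]), 'tool_rot': array([-0.9071,  1.3753,  0.9054]), 'ft_force': array([ 0.0004,  0.353 , -0.5884]), 'torque': array([-0.0157,  0.0034,  0.0156]), 'grip_width': 1.0030042964593648}
```

View pics/top0.png

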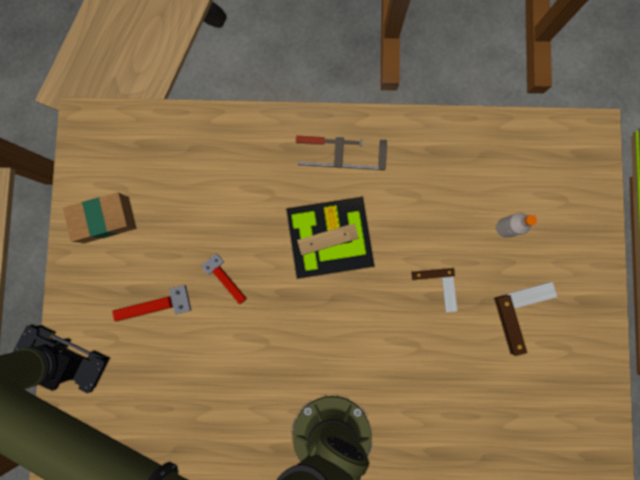

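View pics/side0.png

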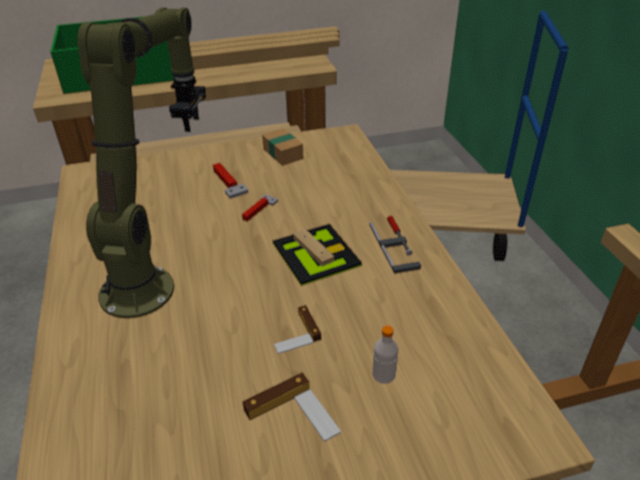

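```bash
cat > h.py <<'E'
import cv2, numpy as np
from bench import ctrl, vision
from scipy.spatial.transform import Rotation as R
np.set_printoptions(precision=4,suppress=True)
def cam(n):
    c=vision.camera_info(n); return 240/np.tan(np.radians(c["fov_y"]/2)),c["cx"],c["cy"],np.array(c["pose"])
def ray(n,p):
    f,cx,cy,T=cam(n); d=T[:3,:3]@np.array([(p[0]-cx)/f,(p[1]-cy)/f,1]); return T[:3,3],d/np.linalg.norm(d)
def plane(n,p,z):
    o,d=ray(n,p); return o+d*(z-o[2])/d[2]
def tri(pt,ps):
    A=[];b=[]
    for n,p in(("top",pt),("side",ps)):
        o,d=ray(n,p); M=np.eye(3)-np.outer(d,d); A.append(M); b.append(M@o)
    x=np.linalg.lstsq(np.vstack(A),np.hstack(b),rcond=None)[0]
    return x,np.linalg.norm(np.vstack(A)@x-np.hstack(b))
def proj(n,X):
    f,cx,cy,T=cam(n); c=T[:3,:3].T@(np.asarray(X)-T[:3,3]); return np.array([cx+f*c[0]/c[2],cy+f*c[1]/c[2]])
def shot(n,name=None):
    im=vision.get_image(n)[:,:,::-1].copy()
    if name: cv2.imwrite(f"pics/{name}.png",im)
    return im
def go(p,yaw):
    """rows' shift/turn (tool axes) to world TCP p with tool x down and jaw axis z at angle yaw (mod pi) in the xy plane"""
    s=ctrl.get_state(); C=R.from_rotvec(s["tool_rot"]).as_matrix(); best=None
    for y in(yaw,yaw+np.pi):
        x=np.array([0,0,-1.]); z=np.array([np.cos(y),np.sin(y),0]); G=np.stack([x,np.cross(z,x),z],1)
        w=R.from_matrix(C.T@G).as_rotvec(degrees=True)
        if best is None or np.linalg.norm(w)<np.linalg.norm(best): best=w
    print("t",s["time"],"turn",best.round(1),"shift",((C.T@(np.asarray(p)-s["position"]))*1000).round(1))
E
python3 - <<'E'
from h import *
a=cv2.imread("pics/top0.png"); b=cv2.imread("pics/side0.png")
A=cv2.resize(a[190:330,190:560],None,fx=2,fy=2,interpolation=cv2.INTER_CUBIC)
B=cv2.resize(b[190:355,200:385],None,fx=2,fy=2,interpolation=cv2.INTER_CUBIC); 
C=np.zeros((A.shape[0]+320,A.shape[1],3),np.uint8); C[:A.shape[0]]=A; C[-320:,:370]=B[:320]; 
C=C[:600]; cv2.imwrite("pics/crop0.png",C)
for n,im,boxes in(("top",a,{"scr":(200,250,250,310),"SCR":(105,200,275,330),"sq":(405,465,262,320),"tray":(275,385,190,285)}),("side",b,{"scr":(238,282,190,222),"SCR":(205,250,160,199),"sq":(270,330,300,358),"tray":(265,365,220,285)})):
    hsv=cv2.cvtColor(im,cv2.COLOR_BGR2HSV); H,S,V=cv2.split(hsv)
    m={"red":((H<6)|(H>174))&(S>180)&(V>100),"lime":(H>30)&(H<45)&(S>150)&(V>120),"grey":(S<60)&(V>110),"dark":(V<90)&(S<255),"yellow":(H>20)&(H<29)&(S>200)&(V>180)}
    for k,(x0,x1,y0,y1) in boxes.items():
        for c,mm in m.items():
            M=np.zeros_like(H); M[y0:y1,x0:x1]=mm[y0:y1,x0:x1]*255
            cs=cv2.findContours(M,cv2.RETR_EXTERNAL,cv2.CHAIN_APPROX_NONE)[0]
            for q in cs:
                if cv2.contourArea(q)>40:
                    print(n,k,c,cv2.contourArea(q),cv2.boxPoints(cv2.minAreaRect(q)).round(1).tolist())
E
```

```text
top scr red 297.5 [[212.3000030517578, 271.1000061035156], [218.5, 266.0], [245.3000030517578, 298.1000061035156], [239.10000610351562, 303.29998779296875]]
top scr grey 190.0 [[200.1999969482422, 265.20001220703125], [216.0, 252.60000610351562], [223.10000610351562, 261.29998779296875], [207.1999969482422, 274.0]]
top SCR red 522.0 [[111.9000015258789, 310.79998779296875], [167.6999969482422, 296.79998779296875], [170.1999969482422, 306.70001220703125], [114.4000015258789, 320.6000061035156]]
top SCR grey 341.5 [[168.8000030517578, 287.8999938964844], [183.1999969482422, 284.70001220703125], [188.89999389648438, 310.6000061035156], [174.5, 313.79998779296875]]
top sq grey 376.5 [[441.20001220703125, 277.20001220703125], [453.20001220703125, 275.8999938964844], [457.1000061035156, 310.79998779296875], [445.1000061035156, 312.1000061035156]]
top sq dark 273.0 [[411.3999938964844, 271.70001220703125], [452.8999938964844, 267.70001220703125], [453.6000061035156, 275.3999938964844], [412.1000061035156, 279.29998779296875]]
top tray lime 172.5 [[302.6000061035156, 253.39999389648438], [31
[... 1527 characters left out ...]
]]
side tray lime 363.0 [[290.79998779296875, 267.8999938964844], [296.29998779296875, 247.0], [344.8999938964844, 259.79998779296875], [339.29998779296875, 280.70001220703125]]
side tray lime 49.5 [[283.3999938964844, 244.39999389648438], [297.20001220703125, 240.89999389648438], [298.3999938964844, 245.39999389648438], [284.5, 248.89999389648438]]
side tray lime 112.0 [[312.70001220703125, 233.10000610351562], [328.8999938964844, 227.6999969482422], [332.20001220703125, 237.60000610351562], [316.0, 243.0]]
side tray dark 2232.5 [[272.20001220703125, 240.60000610351562], [345.3999938964844, 216.1999969482422], [361.6000061035156, 264.79998779296875], [288.3999938964844, 289.20001220703125]]
```

View pics/crop0.png

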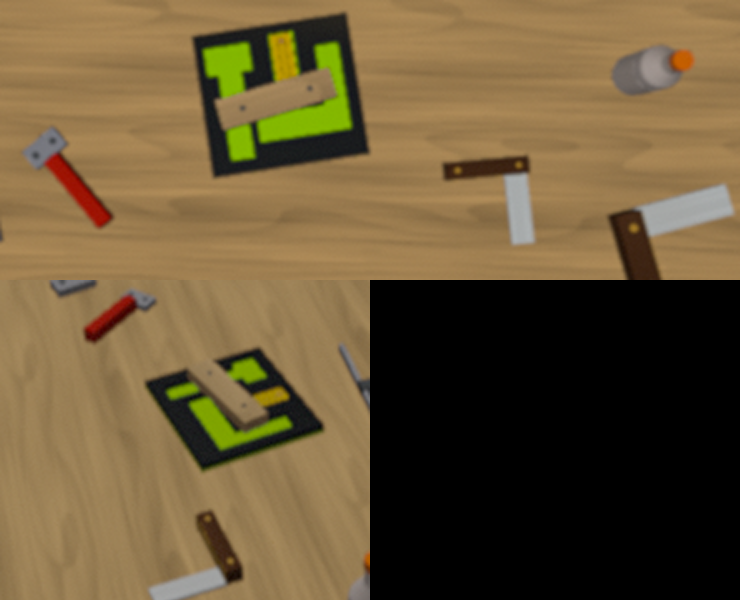

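```bash
python3 - <<'E'
from h import *
P=lambda n,l,z:np.array([plane(n,p,z) for p in l])
def rect(nm,n,l,z):
    c=P(n,l,z)[:,:2]; e=c[1]-c[0]; g=c[2]-c[1]; e,g=(e,g) if np.linalg.norm(e)>np.linalg.norm(g) else (g,e)
    print(nm,n,"ctr",c.mean(0).round(4),"len",np.linalg.norm(e).round(3),np.linalg.norm(g).round(3),"ang",np.degrees(np.arctan2(e[1],e[0])).round(1))
rect("tray","top",[[285.5,208.1],[363.1,196],[374,266.1],[296.4,278.2]],.016)
rect("tray","side",[[272.2,240.6],[345.4,216.2],[361.6,264.8],[288.4,289.2]],.016)
rect("scr handle","top",[[212.3,271.1],[218.5,266],[245.3,298.1],[239.1,303.3]],.024)
rect("scr head","top",[[200.2,265.2],[216,252.6],[223.1,261.3],[207.2,274]],.014)
rect("SCR handle","top",[[111.9,310.8],[167.7,296.8],[170.2,306.7],[114.4,320.6]],.03)
rect("sq stock","top",[[411.4,271.7],[452.9,267.7],[453.6,275.4],[412.1,279.3]],.024)
rect("sq stock","side",[[296.8,308.6],[305.6,304.2],[322.4,337.8],[313.6,342.2]],.014)
rect("sq blade","top",[[441.2,277.2],[453.2,275.9],[457.1,310.8],[445.1,312.1]],.005)
rect("sq blade","side",[[273.5,343.4],[309.5,332],[312.7,342.2],[276.7,353.6]],.005)
rect("glue base","top",[[498,216],[510,216],[510,236],[498,236]],.0)
# offcut: not dark / lime / yellow inside tray, both views
for n,poly in(("top",[[285,208],[363,196],[374,266],[296,278]]),("side",None)):
    im=cv2.imread(f"pics/{n}0.png"); H,S,V=cv2.split(cv2.cvtColor(im,cv2.COLOR_BGR2HSV))
    m=((H>8)&(H<19)&(S<175)&(V>105)).astype(np.uint8)
    k=np.zeros_like(m)
    if n=="top": cv2.fillConvexPoly(k,np.array(poly),1); k=cv2.erode(k,np.ones((7,7)))
    else: cv2.fillConvexPoly(k,np.array([[290,225],[310,225],[345,260],[330,270],[318,268],[286,238]]),1)
    m&=k
    q=max(cv2.findContours(m,0,cv2.CHAIN_APPROX_NONE)[0],key=cv2.contourArea); b=cv2.boxPoints(cv2.minAreaRect(q)); print(n,cv2.contourArea(q),b.round(1).tolist())
    rect("offcut",n,b,.04)
    for z in(.02,.03,.04,.05):
        M=cv2.moments(q); print(z,plane(n,(M["m10"]/M["m00"],M["m01"]/M["m00"]),z))
E
```

```text
tray top ctr [0.5638 0.0167] len 0.23 0.207 ang -79.7
tray side ctr [0.5691 0.0128] len 0.278 0.261 ang 13.0
scr handle top ctr [0.4192 0.3025] len 0.121 0.023 ang -138.1
scr head top ctr [0.4793 0.3569] len 0.058 0.033 ang -49.6
SCR handle top ctr [0.3455 0.5469] len 0.162 0.029 ang -74.6
sq stock top ctr [ 0.4641 -0.2798] len 0.12 0.022 ang -83.2
sq stock side ctr [ 0.466  -0.2817] len 0.138 0.03 ang -85.1
sq blade top ctr [ 0.4067 -0.3326] len 0.101 0.035 ang -173.8
sq blade side ctr [ 0.4075 -0.3332] len 0.105 0.038 ang 7.3
glue base top ctr [ 0.6092 -0.4959] len 0.059 0.035 ang 179.2
top 746.0 [[297.0, 239.5], [352.6000061035156, 223.10000610351562], [356.8999938964844, 238.0], [301.29998779296875, 254.3000030517578]]
offcut top ctr [0.5559 0.0246] len 0.165 0.044 ang -72.2
0.02 [0.5576 0.0242 0.02  ]
0.03 [0.5567 0.0242 0.03  ]
0.04 [0.5557 0.0242 0.04  ]
0.05 [0.5548 0.0243 0.05  ]
side 517.5 [[284.5, 233.10000610351562], [297.29998779296875, 215.6999969482422], [339.1000061035156, 246.39999389648438], [326.20001220703125, 263.79998779296875]]
offcut side ctr [0.5587 0.0492] len 0.217 0.104 ang -66.2
0.02 [0.5588 0.0608 0.02  ]
0.03 [0.5558 0.0485 0.03  ]
0.04 [0.5528 0.0362 0.04  ]
0.05 [0.5499 0.0239 0.05  ]
```

Small square (440,285) fits (stock measured 120 mm; the one at (520,315) is far larger); small scraper (225,282) fits (handle ~121 mm, head 58×33; the one at (150,303) has a 162 mm handle). The offcut comes first.

```bash
python3 - <<'E'
from h import *
go((.556,.0245,.12),np.radians(17.8))
s=ctrl.get_state(); print(R.from_rotvec(s["tool_rot"]).as_matrix())
E
```

```text
t 0.1 turn [49.  -0.1  0. ] shift [ 102.3 -501.4 -407.9]
[[-0.0006 -0.9192  0.3938]
 [-0.0016  0.3938  0.9192]
 [-1.     -0.0001 -0.0017]]
```

>>> servo_tool(commands=[[[49, 0, 0, 60, -500, -408, 70], [49, 0, 0, 60, -500, -408, 70], [49, 0, 0, 60, -500, -408, 70], [49, 0, 0, 60, -500, -408, 70], [49, 0, 0, 60, -500, -408, 70]]])

```text
time: 0.72
position: [0.4007, 0.3196, 0.1932]
tool_rot: [-0.241, 1.557, 0.241]
ft_force: [0.9, 0.3, 0.0]
grip_width: 0.811
```

```bash
python3 - <<'E'
from h import *
go((.556,.0245,.10),np.radians(17.8))
E
```

```text
t 0.725 turn [-0.2 -0.  -0. ] shift [  93.2 -328.2   59. ]
```

>>> servo_tool(commands=[[[0, 0, 0, 60, -324, 57, 70], [0, 0, 0, 80, -324, 57, 70], [0, 0, 0, 90, -324, 57, 70], [0, 0, 0, 90, -324, 57, 70], [0, 0, 0, 90, -324, 57, 70]]])

```text
time: 1.35
position: [0.5411, 0.0536, 0.1115]
tool_rot: [-0.244, 1.557, 0.245]
ft_force: [0.7, 1.5, -0.9]
grip_width: 0.802
```

>>> servo_tool(commands=[[[0, 0, 0, 0, 0, 0, 70], [0, 0, 0, 0, 0, 0, 70]]])

```text
time: 1.6
position: [0.5402, 0.0556, 0.1117]
tool_rot: [-0.243, 1.558, 0.244]
ft_force: [-0.5, 0.2, -0.3]
grip_width: 0.806
```

```bash
python3 - <<'E'
from h import *
go((.556,.0245,.022),np.radians(17.8))
E
```

```text
t 1.6 turn [-0.  -0.1 -0. ] shift [ 89.7 -34.5   5.7]
```

>>> servo_tool(commands=[[[0, 0, 0, 40, -34, 6, 70], [0, 0, 0, 80, -34, 6, 70], [0, 0, 0, 89, -34, 6, 70], [0, 0, 0, 89, -34, 6, 70]]])

```text
time: 2.1
position: [0.5566, 0.0264, 0.0234]
tool_rot: [-0.245, 1.557, 0.247]
ft_force: [0.1, 0.4, 0.4]
grip_width: 0.805
```

>>> servo_tool(commands=[[[0, 0, 0, 0, 0, 0, 30], [0, 0, 0, 0, 0, 0, 30], [0, 0, 0, 0, 0, 0, 30], [0, 0, 0, 0, 0, 0, 30]]], newtons=25)

```text
time: 2.6
position: [0.5567, 0.0246, 0.0236]
tool_rot: [-0.244, 1.557, 0.244]
ft_force: [-2.4, -1.1, 4.5]
grip_width: 0.504
```

>>> servo_tool(commands=[[[0, 0, 0, -50, 0, 0, 30], [0, 0, 0, -90, 0, 0, 30], [0, 0, 0, -90, 0, 0, 30]]])

```text
time: 2.98
position: [0.5594, 0.0247, 0.1165]
tool_rot: [-0.243, 1.55, 0.244]
ft_force: [0.5, 0.8, -1.2]
grip_width: 0.505
```

```bash
python3 - <<'E'
from h import *
go((.645,-.29,.03),0)
print(ctrl.get_state()["grip_width"],ctrl.get_state()["ft_force"],ctrl.get_state()["position"])
E
```

```text
t 2.975 turn [17.8  0.4 -0. ] shift [  86.5 -325.8  -15.3]
0.5053384184936386 [ 0.5054  0.7619 -1.1649] [0.5594 0.0247 0.1165]
```

>>> servo_tool(commands=[[[18, 0, 0, 0, -326, -15, 30], [18, 0, 0, 0, -326, -15, 30], [18, 0, 0, 0, -326, -15, 30], [18, 0, 0, 0, -326, -15, 30], [18, 0, 0, 30, -326, -15, 30]]])

```text
time: 3.6
position: [0.6386, -0.2752, 0.0902]
tool_rot: [0.002, 1.569, -0.003]
ft_force: [0.9, 0.1, -1.1]
grip_width: 0.507
```

```bash
python3 - <<'E'
from h import *
go((.645,-.29,.009),0)
E
```

```text
t 3.6 turn [-0.2  0.1  0. ] shift [ 81.2 -14.7   6.3]
```

>>> servo_tool(commands=[[[0, 0, 0, 40, -13, 4, 30], [0, 0, 0, 70, -13, 4, 30], [0, 0, 0, 76, -13, 4, 30], [0, 0, 0, 80, -13, 4, 30], [0, 0, 0, 81, -13, 4, 30]]])

```text
time: 4.22
position: [0.6422, -0.2858, 0.0103]
tool_rot: [0.002, 1.569, -0.003]
ft_force: [-0.4, -0.3, -0.4]
grip_width: 0.503
```

>>> servo_tool(commands=[[[0, 0, 0, 0.5, 0, 0, 30], [0, 0, 0, 0.5, 0, 0, 30]]])

```text
time: 4.47
position: [0.6419, -0.2858, 0.0096]
tool_rot: [0.002, 1.569, -0.003]
ft_force: [-0.3, 0.4, -2.8]
grip_width: 0.501
```

>>> servo_tool(commands=[[[0, 0, 0, 1, 0, 0, 30], [0, 0, 0, 2, 0, 0, 30], [0, 0, 0, 2, 0, 0, 30]]])

```text
time: 4.85
position: [0.6416, -0.2859, 0.0077]
tool_rot: [0.003, 1.57, -0.002]
ft_force: [-1.4, 1.5, 4.8]
grip_width: 0.502
```

>>> servo_tool(commands=[[[0, 0, 0, 0, 0, 0, 60], [0, 0, 0, 0, 0, 0, 60], [0, 0, 0, 0, 0, 0, 60]]])

```text
time: 5.22
position: [0.6412, -0.2858, 0.0064]
tool_rot: [0.003, 1.571, -0.003]
ft_force: [0.5, -0.4, 0.3]
grip_width: 0.673
```

>>> servo_tool(commands=[[[0, 0, 0, -50, 0, 0, 60], [0, 0, 0, -100, 0, 0, 60], [0, 0, 0, -150, 0, 0, 60], [0, 0, 0, -150, 0, 0, 60]]])

```text
time: 5.72
position: [0.6439, -0.2877, 0.1622]
tool_rot: [0.0, 1.562, -0.005]
ft_force: [-0.1, -0.3, -0.4]
grip_width: 0.687
```

```bash
python3 - <<'E'
from h import *
a=shot("top","top1"); b=shot("side","side1")
A=cv2.resize(a[180:330,190:470],None,fx=2.8,fy=2.8,interpolation=cv2.INTER_CUBIC)[:420]
cv2.imwrite("pics/crop1.png",A)
P=lambda n,l,z:np.array([plane(n,p,z)[:2] for p in l])
for n,im in(("top",a),("side",b)):
    H,S,V=cv2.split(cv2.cvtColor(im,cv2.COLOR_BGR2HSV))
    m=((H>30)&(H<45)&(S>150)&(V>100)).astype(np.uint8); m[:190]=0;m[300:]=0;m[:,:260]=0;m[:,400:]=0
    for q in cv2.findContours(m,0,cv2.CHAIN_APPROX_NONE)[0]:
        if cv2.contourArea(q)>60:
            ap=cv2.approxPolyDP(q,2.5,True)[:,0]; print(n,cv2.contourArea(q),ap.tolist()); print(P(n,ap,.006).tolist())
E
```

```text
top 993.0 [[358, 211], [347, 213], [351, 241], [318, 247], [321, 261], [365, 253]]
[[0.6430475990131042, -0.06483846874915883], [0.636370121973223, -0.0325851895011044], [0.5539459272943222, -0.04581220642556761], [0.534145110026649, 0.050269249260668385], [0.49345357637035003, 0.04053194418268033], [0.5197304239054947, -0.087269093021422]]
top 843.0 [[313, 211], [291, 215], [293, 227], [299, 229], [306, 270], [317, 268], [311, 226], [316, 223]]
[[0.6400421544576492, 0.06757776189876537], [0.626691345280945, 0.13197959529291742], [0.5912987382385757, 0.12504893332955577], [0.5857955605322288, 0.10727788581183062], [0.46628661167084196, 0.08352799371174038], [0.47282761596529665, 0.05168325529033366], [0.5954551805466207, 0.0723158794201708], [0.6046580010009055, 0.05786525747865072]]
side 429.5 [[295, 251], [310, 274], [344, 262], [338, 259], [318, 266], [305, 249]]
[[0.5029527161849431, 0.04563986537246234], [0.5212799269009856, -0.07612106716898093], [0.6384765304274204, -0.05093610364199863], [0.6245819915454047, -0.031606650040137074], [0.5548039069335474, -0.046651361834954885], [0.5364828225049084, 0.04650675228963341]]
side 289.0 [[332, 236], [324, 229], [314, 236], [283, 246], [287, 249], [317, 239], [331, 239]]
[[0.6397040615529634, 0.08784516323285674], [0.6245853835700476, 0.13252582952903813], [0.5821736221809753, 0.10472034750947001], [0.4713035597024794, 0.0817447721846527], [0.480401686106835, 0.06290135997136281], [0.5875367339232793, 0.08626925763747417], [0.6319891458393997, 0.07324056841693127]]
```

View pics/crop1.png

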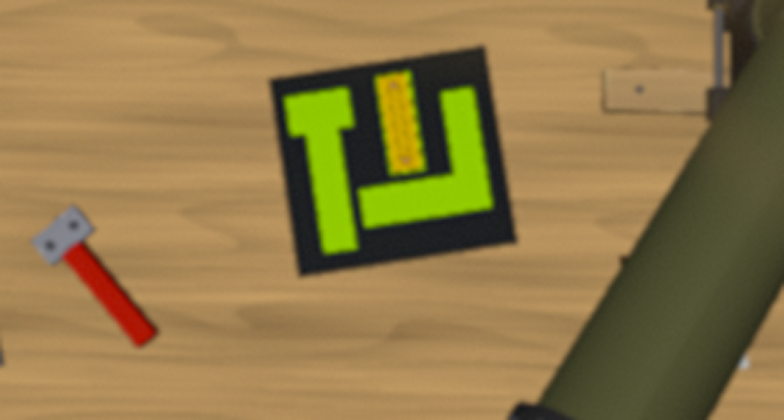

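Offcut lies flat at the right; the T cut-out head faces away from the robot, the L stock is on the right. Now refine cut-outs and scraper.

```bash
cat >> h.py <<'E'
def fine(ch,box,k=6,n="top"):
    """half-level contours (full-picture pixels) of a float channel in box x0,x1,y0,y1"""
    x0,x1,y0,y1=box; c=cv2.resize(ch[y0:y1,x0:x1].astype(np.float32),None,fx=k,fy=k,interpolation=cv2.INTER_CUBIC)
    t=(np.percentile(c,99)+np.percentile(c,20))/2
    q=cv2.findContours((c>t).astype(np.uint8),0,cv2.CHAIN_APPROX_NONE)[0]
    return [((p[:,0]+.5)/k-.5)+np.array([x0,y0]) for p in sorted(q,key=cv2.contourArea,reverse=True)[:3]]
def uv(n,pts,z,yaw):
    X=np.array([plane(n,p,z)[:2] for p in pts]); c,s=np.cos(yaw),np.sin(yaw); return X@np.array([[c,-s],[s,c]])
def xy(u,yaw): 
    c,s=np.cos(yaw),np.sin(yaw); return np.array([c*u[0]-s*u[1],s*u[0]+c*u[1]])
def edge(w,ax,sgn,lim=None,band=.004):
    if lim is not None: w=w[(w[:,1-ax]>lim[0])&(w[:,1-ax]<lim[1])]
    a=w[:,ax]*sgn; return sgn*np.median(a[a>a.max()-band])
E
python3 - <<'E'
from h import *
im=cv2.imread("pics/top1.png").astype(np.float32); B,G,Rr=cv2.split(im)
lime=np.clip(G-B,0,None)*(G>Rr*1.1)
L,T=fine(lime,(283,378,194,282))[:2]
if L[:,0].mean()<T[:,0].mean(): L,T=T,L
# yaw from straight edges: handle sides of T, outer stock edge of L
for yaw in [np.radians(10.2)]:
    for it in range(3):
        w=uv("top",L,.006,yaw); o=w.min(0); s=w[(abs(w[:,1]-edge(w,1,-1))<.004)&(w[:,0]>o[0]+.02)&(w[:,0]<o[0]+.11)]
        a=np.polyfit(s[:,0],s[:,1],1)[0]
        w=uv("top",T,.006,yaw); o=w.min(0); s=w[(w[:,0]>o[0]+.02)&(w[:,0]<o[0]+.11)]; mid=s[:,1].mean(); b=[np.polyfit(q[:,0],q[:,1],1)[0] for q in(s[s[:,1]<mid],s[s[:,1]>mid])]
        print("yaw",np.degrees(yaw),"residual deg",np.degrees(a),np.degrees(b)); yaw+=(a+sum(b))/3
for nm,q in(("T",T),("L",L)):
    lo,hi=uv("top",q,.006,yaw),uv("top",q,.016,yaw)
    print(nm,"u lo(rim)/hi(floor)",edge(hi,0,-1),edge(lo,0,1),"v all floor",edge(lo,1,-1),edge(lo,1,1),"rim",edge(hi,1,-1),edge(hi,1,1))
    if nm=="T":
        u0=edge(lo,0,-1); lim=(u0+.02,u0+.11); v=[edge(z,1,s,lim) for z in(lo,hi) for s in(-1,1)]; print(" handle v floor,rim",v)
        up=(edge(hi,0,-1)+edge(lo,0,1))/2; vp=np.mean(v); print("T pocket",xy((up,vp),yaw))
    else:
        up=[(edge(hi,0,-1)+.064)]; v1=edge(lo,1,-1); print("L by stock edges: u from -x edge",edge(hi,0,-1)+.064,"+x edge",edge(lo,0,1)-.064,"v from -17",v1+.017,"from tip",edge(lo,1,1)-.117)
        u=(edge(hi,0,-1)+edge(lo,0,1))/2; v=((v1+.017)+(edge(lo,1,1)-.117))/2; print("L pocket",xy((u,v),yaw))
red=np.clip(Rr-np.maximum(G,B)*1.6,0,None)
S=fine(red,(200,252,250,310))[0]; side=cv2.imread("pics/side1.png").astype(np.float32); b,g,r=cv2.split(side)
S2=fine(np.clip(r-np.maximum(g,b)*1.6,0,None),(238,282,190,222))[0]
print("scr tri",tri(cv2.minAreaRect(S.astype(np.float32))[0],cv2.minAreaRect(S2.astype(np.float32))[0]))
bx=cv2.minAreaRect(np.array([plane("top",p,.028)[:2]*1000 for p in S],np.float32)); print("handle z28",bx)
H,Sa,V=cv2.split(cv2.cvtColor(cv2.imread("pics/top1.png"),cv2.COLOR_BGR2HSV))
g=fine(255-Sa.astype(np.float32),(198,226,250,276))[0]
print("head z14",cv2.minAreaRect(np.array([plane("top",p,.014)[:2]*1000 for p in g],np.float32)))
go((.432,.3145,.12),np.radians(41+90))
E
```

```text
yaw 10.2 residual deg -0.1818806622758531 [0.0084 0.0066]Traceback (most recent call last):
  File "<stdin>", line 9, in <module>
  File "h.py", line 38, in uv
    X=np.array([plane(n,p,z)[:2] for p in pts]); c,s=np.cos(yaw),np.sin(yaw); return X@np.array([[c,-s],[s,c]])
                ~~~~~^^^^^^^
  File "h.py", line 10, in plane
    o,d=ray(n,p); return o+d*(z-o[2])/d[2]
        ~~~^^^^^
  File "h.py", line 8, in ray
    f,cx,cy,T=cam(n); d=T[:3,:3]@np.array([(p[0]-cx)/f,(p[1]-cy)/f,1]); return T[:3,3],d/np.linalg.norm(d)
              ~~~^^^
  File "h.py", line 6, in cam
    c=vision.camera_info(n); return 240/np.tan(np.radians(c["fov_y"]/2)),c["cx"],c["cy"],np.array(c["pose"])
ValueError: time passes only in moves, steps and waits
```

```bash
sed -i 's/^def cam(n):/import functools\n@functools.lru_cache(None)\ndef cam(n):/' h.py
cat > m1.py <<'E'
from h import *
im=cv2.imread("pics/top1.png").astype(np.float32); B,G,Rr=cv2.split(im)
lime=np.clip(G-B,0,None)*(G>Rr*1.1)
L,T=fine(lime,(283,378,194,282))[:2]
if L[:,0].mean()<T[:,0].mean(): L,T=T,L
yaw=np.radians(10.2)
for nm,q in(("T",T),("L",L)):
    lo,hi=uv("top",q,.006,yaw),uv("top",q,.016,yaw)
    print(nm,"u lo(rim)/hi(floor)",edge(hi,0,-1),edge(lo,0,1),"v all floor",edge(lo,1,-1),edge(lo,1,1),"rim",edge(hi,1,-1),edge(hi,1,1))
    if nm=="T":
        u0=edge(lo,0,-1); lim=(u0+.02,u0+.11); v=[edge(z,1,s,lim) for z in(lo,hi) for s in(-1,1)]; print(" handle v floor,rim",v)
        up=(edge(hi,0,-1)+edge(lo,0,1))/2; vp=np.mean(v); print("T pocket",xy((up,vp),yaw))
    else:
        v1=edge(lo,1,-1); print("L by stock edges: u from -x edge",edge(hi,0,-1)+.064,"+x edge",edge(lo,0,1)-.064,"v from -17",v1+.017,"from tip",edge(lo,1,1)-.117)
        u=(edge(hi,0,-1)+edge(lo,0,1))/2; v=((v1+.017)+(edge(lo,1,1)-.117))/2; print("L pocket",xy((u,v),yaw))
red=np.clip(Rr-np.maximum(G,B)*1.6,0,None)
S=fine(red,(200,252,250,310))[0]; side=cv2.imread("pics/side1.png").astype(np.float32); b,g,r=cv2.split(side)
S2=fine(np.clip(r-np.maximum(g,b)*1.6,0,None),(238,282,190,222))[0]
print("scr tri",tri(cv2.minAreaRect(S.astype(np.float32))[0],cv2.minAreaRect(S2.astype(np.float32))[0]))
bx=cv2.minAreaRect(np.array([plane("top",p,.028)[:2]*1000 for p in S],np.float32)); print("handle z28",bx)
H,Sa,V=cv2.split(cv2.cvtColor(cv2.imread("pics/top1.png"),cv2.COLOR_BGR2HSV))
g=fine(255-Sa.astype(np.float32),(198,226,250,276))[0]
print("head z14",cv2.minAreaRect(np.array([plane("top",p,.014)[:2]*1000 for p in g],np.float32)))
go((.432,.3145,.12),np.radians(41+90))
E
python3 m1.py
```

```text
T u lo(rim)/hi(floor) 0.472849085425225 0.6429916301620557 v all floor -0.04951860090467614 0.019002676636299006 rim -0.049540685540535534 0.01845016767051119
 handle v floor,rim [np.float64(-0.033491229968977757), np.float64(0.002943864020895328), np.float64(-0.033637352176189836), np.float64(0.0025154536406552094)]
T pocket [0.5518 0.0836]
L u lo(rim)/hi(floor) 0.49275865233925686 0.6229028755117314 v all floor -0.17957301404902554 -0.04325188298673656 rim -0.1785883453460395 -0.043326558973873906
L by stock edges: u from -x edge 0.5567586523392569 +x edge 0.5589028755117313 v from -17 -0.16257301404902552 from tip -0.16025188298673657
L pocket [ 0.5776 -0.0601]
scr tri (array([0.419 , 0.3045, 0.0162]), np.float64(0.0002851476943272369))
handle z28 ((419.14166259765625, 302.0976257324219), (121.68705749511719, 23.109214782714844), 42.059181213378906)
head z14 ((478.3561096191406, 356.18133544921875), (36.29500198364258, 59.80482482910156), 41.982421875)
t 5.825 turn [48.8  0.  -0. ] shift [  36.8  599.6 -211.5]
```

>>> servo_tool(commands=[[[25, 0, 0, 20, 300, -106, 60], [25, 0, 0, 20, 300, -106, 60], [25, 0, 0, 20, 300, -106, 60], [25, 0, 0, 20, 300, -106, 60], [25, 0, 0, 20, 300, -106, 60]]])

```text
time: 6.45
position: [0.5365, 0.0098, 0.1351]
tool_rot: [0.343, 1.546, -0.345]
ft_force: [0.9, 1.0, 0.0]
grip_width: 0.695
```

```bash
python3 -c "
from h import *
go((.4317,.3137,.08),np.radians(132))"
```

```text
t 6.45 turn [22.8 -0.1  0.1] shift [  55.2  230.6 -223.9]
```

>>> servo_tool(commands=[[[23, 0, 0, 20, 230, -224, 60], [23, 0, 0, 30, 230, -224, 60], [23, 0, 0, 40, 230, -224, 60], [23, 0, 0, 40, 230, -224, 60], [23, 0, 0, 40, 230, -224, 60]]])

```text
time: 7.08
position: [0.4414, 0.2847, 0.0995]
tool_rot: [0.655, 1.47, -0.659]
ft_force: [1.2, 0.9, 0.4]
grip_width: 0.688
```

>>> servo_tool(commands=[[[0, 0, 0, 0, 0, 0, 60]]])

```text
time: 7.2
position: [0.4388, 0.2883, 0.0986]
tool_rot: [0.646, 1.475, -0.652]
ft_force: [0.9, -0.7, -0.3]
grip_width: 0.691
```

```bash
python3 -c "
from h import *
go((.4317,.3137,.014),np.radians(132)); print(ctrl.get_state()['position'],ctrl.get_state()['joint_positions'])"
```

```text
t 7.2 turn [ 0.4 -0.1  0.3] shift [ 84.6  12.2 -23.4]
[0.4388 0.2883 0.0986] [-1.0538  0.1653  0.4616  1.9205 -0.0844  1.0791 -1.3881]
```

>>> servo_tool(commands=[[[0, 0, 0, 0, 12, -23, 60], [0, 0, 0, 40, 12, -23, 60], [0, 0, 0, 75, 12, -23, 60], [0, 0, 0, 84, 12, -23, 60], [0, 0, 0, 84, 12, -23, 60]]])

```text
time: 7.82
position: [0.4371, 0.3076, 0.0169]
tool_rot: [0.656, 1.469, -0.659]
ft_force: [0.5, -0.3, 1.0]
grip_width: 0.691
```

>>> servo_tool(commands=[[[0, 0, 0, 0, 0, 0, 60], [0, 0, 0, 0, 0, 0, 15], [0, 0, 0, 0, 0, 0, 15], [0, 0, 0, 0, 0, 0, 15], [0, 0, 0, 0, 0, 0, 15]]], newtons=30)

```text
time: 8.45
position: [0.4368, 0.31, 0.0179]
tool_rot: [0.658, 1.47, -0.655]
ft_force: [-1.5, 2.8, 2.4]
grip_width: 0.315
```

>>> servo_tool(commands=[[[0, 0, 0, 0, 0, 0, 15], [0, 0, 0, 0, 0, 0, 15]]])

```text
time: 8.7
position: [0.437, 0.3098, 0.0179]
tool_rot: [0.658, 1.47, -0.656]
ft_force: [-3.5, 4.4, 6.5]
grip_width: 0.295
```

>>> servo_tool(commands=[[[0, 0, 0, -20, 0, 0, 15], [0, 0, 0, -60, 0, 0, 15], [0, 0, 0, -60, 0, 0, 15]]], newtons=40)

```text
time: 9.07
position: [0.4397, 0.3083, 0.0794]
tool_rot: [0.66, 1.465, -0.655]
ft_force: [0.2, 0.0, -2.9]
grip_width: 0.298
```

```bash
python3 -c "
from h import *
go((.5533,.0839,.065),np.radians(100.2)); s=ctrl.get_state();print(s['position'],s['grip_width'],s['tool_rot'],s['ft_force'])"
```

```text
t 9.075 turn [31.5  0.  -0.3] shift [ 14.5 -64.7 243. ]
[0.4397 0.3083 0.0794] 0.2976844865185043 [ 0.6605  1.4653 -0.655 ] [ 0.1763  0.0369 -2.8888]
```

>>> servo_tool(commands=[[[31.5, 0, 0, 0, -65, 243, 15], [31.5, 0, 0, 0, -65, 243, 15], [31.5, 0, 0, 0, -65, 243, 15], [31.5, 0, 0, 5, -65, 243, 15], [31.5, 0, 0, 10, -65, 243, 15]]])

```text
time: 9.7
position: [0.5516, 0.0754, 0.0661]
tool_rot: [1.079, 1.281, -1.087]
ft_force: [-0.3, -0.4, -2.5]
grip_width: 0.291
```

>>> servo_tool(commands=[[[0, 0, 0, 0, 0, 0, 15], [0, 0, 0, 0, 0, 0, 15]]])

```text
time: 9.95
position: [0.5497, 0.0856, 0.0666]
tool_rot: [1.073, 1.291, -1.075]
ft_force: [0.4, -0.0, -3.2]
grip_width: 0.293
```

```bash
python3 -c "
from h import *
go((.5533,.0839,.045),np.radians(100.2)); s=ctrl.get_state();print(s['position'],s['grip_width'],s['joint_positions'])
a=shot('top','top2'); b=shot('side','side2')
A=cv2.resize(a[185:290,270:390],None,fx=3.3,fy=3.3,interpolation=cv2.INTER_CUBIC); B=cv2.resize(b[190:295,260:380],None,fx=3.3,fy=3.3,interpolation=cv2.INTER_CUBIC)
cv2.imwrite('pics/crop2.png',np.hstack([A,B]))"
```

```text
t 9.95 turn [ 0.2 -0.   0.1] shift [21.5  3.3  2.4]
[0.5497 0.0856 0.0666] 0.29340255529278364 [-0.7756  0.2972  0.6612  1.8827 -0.211   1.0333 -1.4149]
```

View pics/crop2.png

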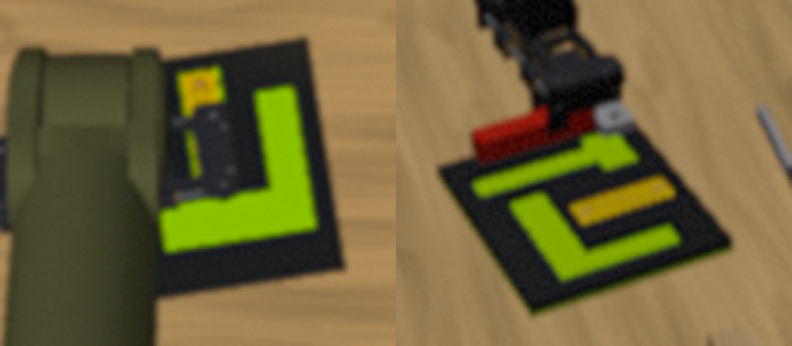

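```bash
cat > chk.py <<'E'
from h import *
def box(p,yaw,ext,off,zu):
    """projected (side) corners of a box ext=(x0,x1,y0,y1,z0,z1) in tool-object frame"""
    c,s=np.cos(yaw),np.sin(yaw); out=[]
    for x in ext[:2]:
        for y in ext[2:4]:
            for z in ext[4:]: out.append(proj("side",[p[0]+c*(x-off)-s*y,p[1]+s*(x-off)+c*y,zu+z]))
    return np.array(out)
E
python3 - <<'E'
from chk import *
b,g,r=[c.astype(np.float32) for c in cv2.split(cv2.imread("pics/side2.png"))]
m=np.clip(r-2*np.maximum(g,b),0,60)
q=fine(m,(278,335,215,245))[0]
k=box((.5497,.0856),np.radians(10.2),(-.08,.046,-.013,.013,0,.028),.0015,.0487)
d=k[4]-k[0]; d/=np.linalg.norm(d); n=np.array([-d[1],d[0]]); print("mm/px along",126/np.linalg.norm(k[4]-k[0]))
print("along min pred/meas",(k@d).min(),(q@d).min())
s=q[((q@d)>(q@d).min()+4)&((q@d)<(q@d).min()+18)]
print("across pred",(k@n).min(),(k@n).max(),"meas",(s@n).min(),(s@n).max())
for hi in(0,1):
    t=np.arange((q@d).min()+4,(q@d).min()+18,1); e=[ (q[abs(q@d-a)<.6]@n) for a in t]; e=[x.max() if hi else x.min() for x in e]; print("tilt deg",np.degrees(np.arctan(np.polyfit(t,e,1)[0])))
print("one mm along dir / across (px):",proj("side",[.55,.0856,.05])-proj("side",[.549,.0856,.05]),proj("side",[.55,.0856,.05])-proj("side",[.55,.0846,.05]))
E
```

```text
mm/px along 3.3861256621114544
along min pred/meas 201.522631275504 204.5862406909937
across pred 299.39287019622543 311.3546230392619 meas 301.01138545320185 310.7799537222821
tilt deg 0.36935911877272337
tilt deg -0.6115831790968239
one mm along dir / across (px): [ 0.2982 -0.0525] [-0.0759 -0.1789]
```

```bash
python3 - <<'E'
from chk import *
yaw=np.radians(10.2)
k=box((.5497,.0856),yaw,(-.08,.046,-.013,.013,0,.028),.0015,.0487); print("handle -x end corners (y-,z0)(y-,z28)(y+,z0)(y+,z28)",k[:4].round(1).tolist())
kp=box((.5518,.0836),yaw,(-.084,.042,-.017,.017,0,.010),0,.006); print("pocket end",kp[:4].round(1).tolist())
kl=box((.5776,-.0601),yaw,(-.064,.064,-.017,.017,0,.010),0,.006); print("L stock",kl.round(1).tolist())
im=cv2.imread("pics/side2.png"); b,g,r=[c.astype(np.float32) for c in cv2.split(im)]
q=fine(np.clip(r-1.6*np.maximum(g,b),0,40),(278,335,215,245))[0]; print("red approx",cv2.approxPolyDP(q.astype(np.float32),1.2,True)[:,0].round(1).tolist())
for q in fine(np.clip(g-b,0,None)*(g>1.1*r),(270,365,215,290))[:2]: print("lime",cv2.approxPolyDP(q.astype(np.float32),1.2,True)[:,0].round(1).tolist())
C=cv2.resize(im[215:260,270:345],None,fx=10,fy=10,interpolation=cv2.INTER_CUBIC)
for P in k: cv2.circle(C,tuple(((P-[270,215]+.5)*10).astype(int).tolist()),4,(255,255,0),1)
for P in kp: cv2.circle(C,tuple(((P-[270,215]+.5)*10).astype(int).tolist()),4,(255,0,255),1)
cv2.imwrite("pics/crop3.png",C)
E
```

```text
handle -x end corners (y-,z0)(y-,z28)(y+,z0)(y+,z28) [[284.0, 239.9], [283.6, 233.0], [280.9, 235.5], [280.4, 228.5]]
pocket end [[285.3, 251.5], [285.1, 249.1], [281.2, 245.6], [281.0, 243.2]]
L stock [[309.8, 276.7], [309.8, 274.3], [305.2, 270.2], [305.1, 267.7], [346.9, 264.6], [347.0, 262.2], [342.0, 258.3], [342.0, 255.9]]
red approx [[318.6000061035156, 222.60000610351562], [312.1000061035156, 224.10000610351562], [311.1000061035156, 228.10000610351562], [307.20001220703125, 229.89999389648438], [305.6000061035156, 229.10000610351562], [304.8999938964844, 221.1999969482422], [284.1000061035156, 228.60000610351562], [282.6000061035156, 230.89999389648438], [284.3999938964844, 237.8000030517578], [288.20001220703125, 238.39999389648438], [319.3999938964844, 228.10000610351562]]
lime [[294.20001220703125, 251.60000610351562], [310.1000061035156, 274.20001220703125], [345.20001220703125, 262.3999938964844], [341.79998779296875, 257.6000061035156], [317.6000061035156, 265.20001220703125], [304.6000061035156, 248.39999389648438]]
lime [[332.6000061035156, 237.10000610351562], [327.8999938964844, 231.10000610351562], [318.6000061035156, 230.10000610351562], [314.8999938964844, 234.8000030517578], [284.20001220703125, 243.89999389648438], [283.1000061035156, 245.89999389648438], [286.8999938964844, 248.89999389648438], [319.20001220703125, 238.89999389648438], [325.1000061035156, 240.8000030517578]]
```

View pics/crop3.png

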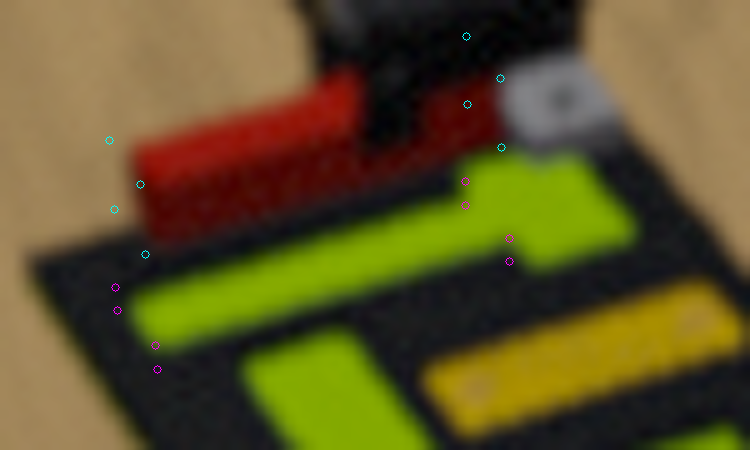

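```bash
python3 -c "
from h import *
go((.5523,.0837,.040),np.radians(100.2))"
```

```text
t 10.05 turn [ 0.3 -0.   0. ] shift [27.2  1.7  2.5]
```

>>> servo_tool(commands=[[[0.3, 0, 0, 8, 1.7, 2.5, 15], [0.3, 0, 0, 16, 1.7, 2.5, 15], [0.3, 0, 0, 24, 1.7, 2.5, 15], [0.3, 0, 0, 27, 1.7, 2.5, 15], [0.3, 0, 0, 27, 1.7, 2.5, 15]]])

```text
time: 10.68
position: [0.5527, 0.082, 0.0401]
tool_rot: [1.079, 1.287, -1.08]
ft_force: [-0.2, 0.8, -2.7]
grip_width: 0.294
```

>>> servo_tool(commands=[[[0, 0, 0, 0, 0, 0, 15], [0, 0, 0, 0, 0, 0, 15]]])

```text
time: 10.92
position: [0.5531, 0.0822, 0.0408]
tool_rot: [1.08, 1.286, -1.079]
ft_force: [-0.4, -0.6, -1.5]
grip_width: 0.293
```

```bash
python3 -c "
from h import *
go((.5523,.0837,.0239),np.radians(100.2)); s=ctrl.get_state(); print(s['position'],s['grip_width'])"
```

```text
t 10.925 turn [-0.2 -0.  -0. ] shift [16.9 -0.6 -1.7]
[0.5531 0.0822 0.0408] 0.2928764345535678
```

>>> servo_tool(commands=[[[0, 0, 0, 3, -0.6, -1.6, 15], [0, 0, 0, 6, -0.6, -1.6, 15], [0, 0, 0, 9, -0.6, -1.6, 15], [0, 0, 0, 12, -0.6, -1.6, 15], [0, 0, 0, 12, -0.6, -1.6, 15]]])

```text
time: 11.55
position: [0.5518, 0.0835, 0.0281]
tool_rot: [1.079, 1.287, -1.08]
ft_force: [0.1, -0.8, -2.0]
grip_width: 0.294
```

>>> servo_tool(commands=[[[0, 0, 0, 1.5, 0, 0, 15], [0, 0, 0, 3, 0, 0, 15], [0, 0, 0, 4, 0, 0, 15], [0, 0, 0, 5, 0, 0, 15], [0, 0, 0, 5, 0, 0, 15]]])

```text
time: 12.18
position: [0.552, 0.0835, 0.0239]
tool_rot: [1.08, 1.287, -1.08]
ft_force: [-1.2, 0.4, 3.7]
grip_width: 0.293
```

>>> servo_tool(commands=[[[0, 0, 0, 0, 0, 0, 50], [0, 0, 0, 0, 0, 0, 50], [0, 0, 0, 0, 0, 0, 50]]])

```text
time: 12.55
position: [0.5522, 0.0836, 0.0235]
tool_rot: [1.08, 1.286, -1.079]
ft_force: [0.6, -0.1, 0.8]
grip_width: 0.532
```

>>> servo_tool(commands=[[[0, 0, 0, -20, 0, 0, 50], [0, 0, 0, -70, 0, 0, 50], [0, 0, 0, -130, 0, 0, 50], [0, 0, 0, -130, 0, 0, 50]]])

```text
time: 13.05
position: [0.5561, 0.0838, 0.1601]
tool_rot: [1.088, 1.281, -1.07]
ft_force: [0.2, 0.7, -0.3]
grip_width: 0.576
```

```bash
cat > sq.py <<'E'
from h import *
import sys
a=shot("top",sys.argv[1]+"t"); b=shot("side",sys.argv[1]+"s")
V=255-cv2.cvtColor(a,cv2.COLOR_BGR2HSV)[:,:,2].astype(np.float32)
st=fine(V,(405,465,262,283))[0]; print("stock z28",cv2.minAreaRect(np.array([plane("top",p,.028)[:2]*1000 for p in st],np.float32)))
S=255-cv2.cvtColor(a,cv2.COLOR_BGR2HSV)[:,:,1].astype(np.float32); S[a.max(2)<110]=60
bl=fine(S,(430,470,272,320))[0]; print("blade z5",cv2.minAreaRect(np.array([plane("top",p,.005)[:2]*1000 for p in bl],np.float32)))
Vs=255-cv2.cvtColor(b,cv2.COLOR_BGR2HSV)[:,:,2].astype(np.float32)
s2=fine(Vs,(290,328,300,348))[0]; mt=lambda q:cv2.minAreaRect(q.astype(np.float32))[0]; print("stock tri",tri(mt(st),mt(s2)))
Ss=255-cv2.cvtColor(b,cv2.COLOR_BGR2HSV)[:,:,1].astype(np.float32); Ss[b.max(2)<110]=60
print("blade tri",tri(mt(bl),mt(fine(Ss,(268,318,328,358))[0])))
E
python3 sq.py p3; python3 -c "
from h import *
go((.464,-.28,.12),np.radians(7)); print(ctrl.get_state()['joint_positions'])"
```

```text
stock z28 ((464.2196960449219, -279.3670654296875), (25.713045120239258, 124.11497497558594), 6.914373397827148)
blade z5 ((407.0069580078125, -332.533935546875), (102.69550323486328, 36.05850601196289), 6.373600959777832)
stock tri (array([ 0.4652, -0.283 ,  0.0133]), np.float64(0.0009416579658066875))
blade tri (array([ 0.4068, -0.3328,  0.0041]), np.float64(0.0004053968312105731))
t 13.15 turn [-87.    0.1  -0.2] shift [  34.3 -150.5  342.8]
[-0.8153  0.1955  0.6955  1.7938 -0.1355  1.1974 -1.4761]
```

>>> servo_tool(commands=[[[-43, 0, 0, 10, -75, 171, 60], [-43, 0, 0, 10, -75, 171, 60], [-43, 0, 0, 10, -75, 171, 60], [-43, 0, 0, 10, -75, 171, 60], [-43, 0, 0, 10, -75, 171, 60]]])

```text
time: 13.78
position: [0.5067, -0.0987, 0.1425]
tool_rot: [0.508, 1.513, -0.508]
ft_force: [0.7, -0.2, 0.4]
grip_width: 0.689
```

```bash
python3 -c "
from h import *
go((.4652,-.2884,.09),np.radians(6.7)); print(ctrl.get_state()['joint_positions'])"
```

```text
t 13.775 turn [-43.9  -0.1   0. ] shift [  52.5 -176.1   81.7]
[-0.5673  0.1052  0.7557  1.9048 -0.0783  1.1633 -0.4319]
```

>>> servo_tool(commands=[[[-43.9, 0, 0, 20, -176, 82, 60], [-43.9, 0, 0, 40, -176, 82, 60], [-43.9, 0, 0, 50, -176, 82, 60], [-43.9, 0, 0, 52, -176, 82, 60], [-43.9, 0, 0, 52, -176, 82, 60]]])

```text
time: 14.4
position: [0.4653, -0.2896, 0.0895]
tool_rot: [-0.094, 1.573, 0.093]
ft_force: [0.6, 0.3, 0.1]
grip_width: 0.692
```

>>> servo_tool(commands=[[[0, 0, 0, 0, 0, 0, 60], [0, 0, 0, 0, 0, 0, 60]]])

```text
time: 14.65
position: [0.4682, -0.2863, 0.0912]
tool_rot: [-0.093, 1.569, 0.094]
ft_force: [-1.0, -0.1, 0.6]
grip_width: 0.689
```

```bash
python3 -c "
from h import *
go((.4652,-.2884,.016),np.radians(6.7)); print(ctrl.get_state()['joint_positions'])"
```

```text
t 14.65 turn [ 0.2 -0.  -0. ] shift [75.2 -1.8 -3.2]
[-0.1859  0.2653  0.7842  1.8836 -0.2123  1.078   0.8018]
```

>>> servo_tool(commands=[[[0, 0, 0, 30, -1.8, -3.2, 60], [0, 0, 0, 60, -1.8, -3.2, 60], [0, 0, 0, 73, -1.8, -3.2, 60], [0, 0, 0, 75, -1.8, -3.2, 60], [0, 0, 0, 75, -1.8, -3.2, 60]]])

```text
time: 15.28
position: [0.4654, -0.2901, 0.0173]
tool_rot: [-0.095, 1.567, 0.094]
ft_force: [0.4, -0.4, 0.2]
grip_width: 0.694
```

```bash
python3 -c "
from h import *
go((.4652,-.2884,.0155),np.radians(6.7)); print(ctrl.get_state()['position'])"
```

```text
t 15.275 turn [0.2 0.1 0. ] shift [1.8 1.7 0. ]
[ 0.4654 -0.2901  0.0173]
```

Close, a touch lower.

>>> servo_tool(commands=[[[0, 0, 0, 2, 1, 0, 60], [0, 0, 0, 2, 1, 0, 15], [0, 0, 0, 2, 1, 0, 15], [0, 0, 0, 2, 1, 0, 15], [0, 0, 0, 2, 1, 0, 15]]], newtons=40)

```text
time: 15.9
position: [0.4644, -0.289, 0.0145]
tool_rot: [-0.095, 1.569, 0.095]
ft_force: [-0.2, 0.2, -0.0]
grip_width: 0.322
```

>>> servo_tool(commands=[[[0, 0, 0, 0, 0, 0, 15], [0, 0, 0, 0, 0, 0, 15]]])

```text
time: 16.15
position: [0.4644, -0.289, 0.0145]
tool_rot: [-0.095, 1.569, 0.095]
ft_force: [0.5, 0.4, 1.3]
grip_width: 0.295
```

```bash
python3 -c "
from h import *
s=ctrl.get_state();print(s['position'],s['grip_width'],s['ft_force'])"
```

```text
[ 0.4644 -0.289   0.0145] 0.2953981645177171 [0.4708 0.3904 1.3239]
```

>>> servo_tool(commands=[[[0, 0, 0, -20, 0, 0, 15], [0, 0, 0, -65, 0, 0, 15], [0, 0, 0, -65, 0, 0, 15]]])

```text
time: 16.52
position: [0.4669, -0.2907, 0.0835]
tool_rot: [-0.097, 1.562, 0.092]
ft_force: [0.1, -0.2, -3.7]
grip_width: 0.293
```

```bash
python3 -c "
from h import *
go((.5693,-.0616,.075),np.radians(100.2)); s=ctrl.get_state();print(s['position'],s['grip_width'],s['torque'],s['ft_force'])"
```

```text
t 16.525 turn [86.7  0.5 -0.1] shift [  8.7 215.2 129.1]
[ 0.4669 -0.2907  0.0835] 0.293490754369892 [-0.0488 -0.0321 -0.0355] [ 0.0553 -0.2119 -3.7168]
```

>>> servo_tool(commands=[[[50, 0, 0, 0, 115, 70, 15], [50, 0, 0, 0, 115, 70, 15], [50, 0, 0, 0, 115, 70, 15], [50, 0, 0, 0, 115, 70, 15], [50, 0, 0, 0, 115, 70, 15]]])

```text
time: 17.15
position: [0.5195, -0.1655, 0.0789]
tool_rot: [0.591, 1.49, -0.592]
ft_force: [0.6, 0.0, -2.5]
grip_width: 0.298
```

```bash
python3 -c "
from h import *
go((.5693,-.0616,.06),np.radians(100.2))"
```

```text
t 17.15 turn [36.5 -0.1  0.1] shift [ 18.8 109.8 -35.1]
```

>>> servo_tool(commands=[[[36.5, 0, 0, 0, 110, -35, 15], [36.5, 0, 0, 0, 110, -35, 15], [36.5, 0, 0, 0, 110, -35, 15], [36.5, 0, 0, 5, 110, -35, 15], [36.5, 0, 0, 10, 110, -35, 15]]])

```text
time: 17.77
position: [0.569, -0.0618, 0.0687]
tool_rot: [1.073, 1.291, -1.074]
ft_force: [0.6, 0.4, -2.7]
grip_width: 0.295
```

>>> servo_tool(commands=[[[0, 0, 0, 0, 0, 0, 15], [0, 0, 0, 0, 0, 0, 15]]])

```text
time: 18.02
position: [0.5695, -0.0623, 0.0694]
tool_rot: [1.074, 1.29, -1.074]
ft_force: [-0.1, -0.2, -2.4]
grip_width: 0.292
```

```bash
python3 - <<'E'
from chk import *
go((.5693,-.0616,.042),np.radians(100.2)); s=ctrl.get_state();p=s['position'];print(p,s['grip_width'])
z=R.from_rotvec(s['tool_rot']).as_matrix()[:,2]; yaw=np.arctan2(z[1],z[0])-np.pi/2; yaw=(yaw+np.pi/2)%np.pi-np.pi/2; print(np.degrees(yaw))
im=shot("side","side4"); shot("top","top4"); zu=p[2]-.0145
x0,y0,f=285,225,9
C=cv2.resize(im[y0:290,x0:365],None,fx=f,fy=f,interpolation=cv2.INTER_CUBIC)
for k,c in((box(p,yaw,(-.06,.06,-.013,.013,0,.028),-.0084,zu),(255,255,0)),(box(p,yaw,(-.06,-.028,.013,.113,.005,.005),-.0084,zu),(255,0,0)),(box((.5776,-.0601),np.radians(10.2),(-.064,.064,-.017,.017,0,.01),0,.006),(255,0,255)),(box((.5776,-.0601),np.radians(10.2),(-.064,-.024,.017,.117,0,.01),0,.006),(200,0,255))):
    for P in k: cv2.circle(C,tuple(((P-[x0,y0]+.5)*f).astype(int).tolist()),4,c,1)
cv2.imwrite("pics/crop4.png",C)
E
```

```text
t 18.025 turn [ 0.2 -0.   0. ] shift [27.4 -0.1 -0.7]
[ 0.5695 -0.0623  0.0694] 0.2921940403257026
10.423955054538526
```

View pics/crop4.png

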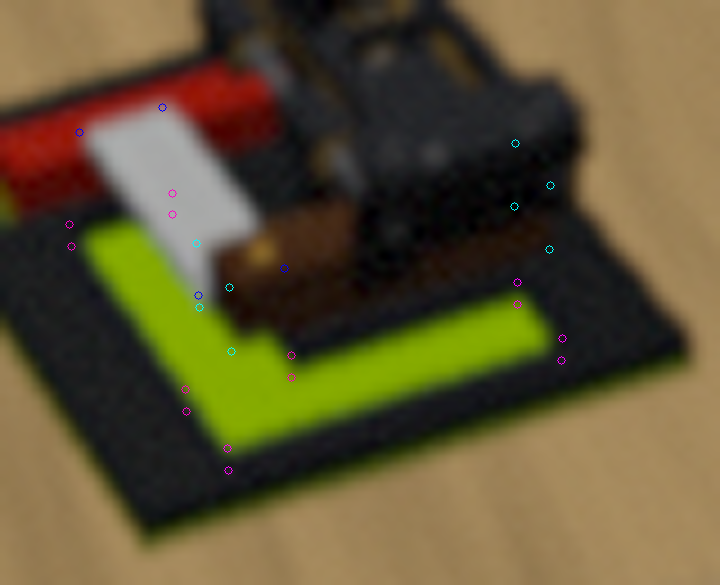

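>>> servo_tool(commands=[[[0.2, 0, 0, 10, 0, 1.3, 15], [0.2, 0, 0, 20, -0.5, 1.3, 15], [0.2, 0, 0, 29, -2, 0, 15], [0.2, 0, 0, 33, -2, 0, 15], [0.2, 0, 0, 33, -2, 0, 15]]])

```text
time: 18.75
position: [0.5674, -0.0625, 0.036]
tool_rot: [1.077, 1.289, -1.077]
ft_force: [-0.4, -0.2, -1.9]
grip_width: 0.293
```

```bash
cat > v5.py <<'E'
from chk import *
import sys
s=ctrl.get_state();p=s['position'];print(p,s['ft_force'])
z=R.from_rotvec(s['tool_rot']).as_matrix()[:,2]; yaw=np.arctan2(z[1],z[0])-np.pi/2; yaw=(yaw+np.pi/2)%np.pi-np.pi/2; print(np.degrees(yaw))
go((.5673,-.062,.0205),np.radians(100.2))
im=shot("side",sys.argv[1]); zu=p[2]-.0145
x0,y0,f=285,225,9
C=cv2.resize(im[y0:290,x0:365],None,fx=f,fy=f,interpolation=cv2.INTER_CUBIC)
for k,c in((box(p,yaw,(-.06,.06,-.013,.013,0,.028),-.0064,zu),(255,255,0)),(box(p,yaw,(-.06,-.028,.013,.113,.005,.005),-.0064,zu),(255,0,0)),(box((.5776,-.0601),np.radians(10.2),(-.064,-.024,.017,.117,0,.01),0,.006),(200,0,255))):
    for P in k: cv2.circle(C,tuple(((P-[x0,y0]+.5)*f).astype(int).tolist()),4,c,1)
cv2.imwrite(f"pics/c{sys.argv[1]}.png",C)
E
python3 v5.py side5
```

```text
[ 0.5674 -0.0625  0.036 ] [-0.4083 -0.1701 -1.8974]
10.209853226224896
t 18.75 turn [0. 0. 0.] shift [15.5 -0.  -0.5]
```

View pics/cside5.png

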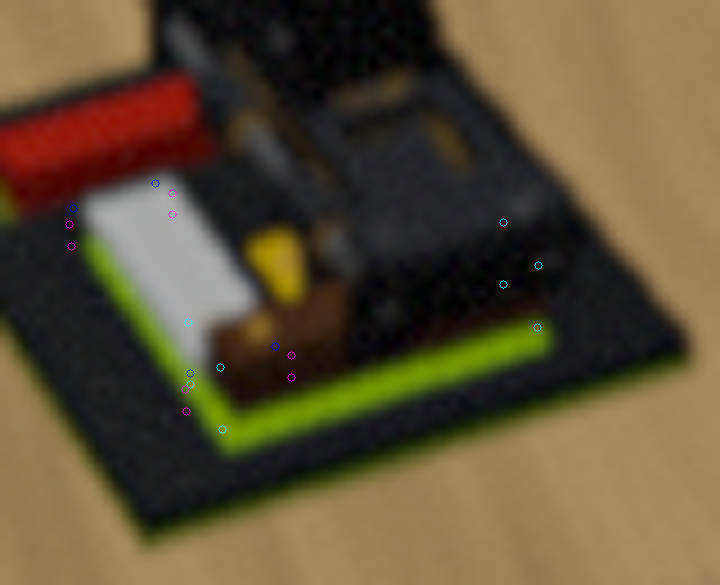

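```bash
cat > rel.py <<'E'
from h import *
import sys
Y=np.radians(10.2)
def lines(q,zl,zr,v0,v1,zm):
    """median u of left and right edges between v0 and v1"""
    out=[]
    w=uv("side",q,zm,Y); mid=None
    sel=(w[:,1]>v0)&(w[:,1]<v1); mid=np.median(w[sel,0]); 
    for z,sg in((zl,-1),(zr,1)):
        ww=uv("side",q,z,Y); m=sel&((w[:,0]-mid)*sg>.005); out.append((np.median(ww[m,0]),np.ptp(ww[m,0])))
    return out
b,g,r=[c.astype(np.float32) for c in cv2.split(cv2.imread("pics/side1.png"))]
L=fine(np.clip(g-b,0,None)*(g>1.1*r),(288,365,244,290))[0]
o=lines(L,.016,.006,-.125,-.065,.01); print("pocket blade part u edges",o,"mid",(o[0][0]+o[1][0])/2,"top-cam expects mid",.5578-.044)
im=cv2.imread(f"pics/{sys.argv[1]}.png"); z=float(sys.argv[2]); m=im.min(2).astype(np.float32)
B=fine(m,(290,316,242,268))[0]
o=lines(B,z,z,-.11,-.075,z); print("blade u edges",o,"mid",(o[0][0]+o[1][0])/2)
w=uv("side",B,z,Y); print("tip v",edge(w,1,1))
w=uv("side",L,.006,Y); print("pocket tip v",edge(w,1,1,(.49,.54)))
E
python3 rel.py side5 .0265; python3 rel.py side4 .0599
```

```text
return _methods._mean(a, axis=axis, dtype=dtype,
  ret = ret.dtype.type(ret / rcount)
Traceback (most recent call last):
  File "rel.py", line 14, in <module>
    o=lines(L,.016,.006,-.125,-.065,.01); print("pocket blade part u edges",o,"mid",(o[0][0]+o[1][0])/2,"top-cam expects mid",.5578-.044)
  File "rel.py", line 10, in lines
    ww=uv("side",q,z,Y); m=sel&((w[:,0]-mid)*sg>.005); out.append((np.median(ww[m,0]),np.ptp(ww[m,0])))
                                                                                      ~~~~~~^^^^^^^^^
ValueError: zero-size array to reduction operation maximum which has no identity
  return _methods._mean(a, axis=axis, dtype=dtype,
  ret = ret.dtype.type(ret / rcount)
Traceback (most recent call last):
  File "rel.py", line 14, in <module>
    o=lines(L,.016,.006,-.125,-.065,.01); print("pocket blade part u edges",o,"mid",(o[0][0]+o[1][0])/2,"top-cam expects mid",.5578-.044)
  File "rel.py", line 10, in lines
    ww=uv("side",q,z,Y); m=sel&((w[:,0]-mid)*sg>.005); out.append((np.median(ww[m,0]),np.ptp(ww[m,0])))
                                                                                      ~~~~~~^^^^^^^^^
ValueError: zero-size array to reduction operation maximum which has no identity
```

```bash
sed -i 's/mid=np.median(w\[sel,0\])/mid=(w[sel,0].min()+w[sel,0].max())\/2/' rel.py; python3 rel.py side5 .0265; python3 rel.py side4 .0599
```

```text
pocket blade part u edges [(np.float64(0.49340923236194373), np.float64(0.00140464766504389)), (np.float64(0.5367143782974888), np.float64(0.0014612570938553615))] mid 0.5150618053297162 top-cam expects mid 0.5137999999999999
blade u edges [(np.float64(0.4951269233684611), np.float64(0.0011236043414370456)), (np.float64(0.5315790196180039), np.float64(0.0013093053123673926))] mid 0.5133529714932326
tip v -0.04723722060991069
pocket tip v -0.0412357932133505
pocket blade part u edges [(np.float64(0.49340923236194373), np.float64(0.00140464766504389)), (np.float64(0.5367143782974888), np.float64(0.0014612570938553615))] mid 0.5150618053297162 top-cam expects mid 0.5137999999999999
blade u edges [(np.float64(0.4963706793458107), np.float64(0.0008997334092035736)), (np.float64(0.5337563864846271), np.float64(0.012197815814494861))] mid 0.5150635329152189
tip v -0.064753947918038
pocket tip v -0.0412357932133505
```

>>> servo_tool(commands=[[[0, 0, 0, 0, 1.2, -0.8, 15], [0, 0, 0, 3, 1.2, -0.8, 15], [0, 0, 0, 6, 1.2, -0.8, 15], [0, 0, 0, 9, 1.2, -0.8, 15], [0, 0, 0, 10, 1.2, -0.8, 15]]])

```text
time: 19.42
position: [0.5685, -0.0615, 0.0261]
tool_rot: [1.077, 1.289, -1.077]
ft_force: [-0.4, -0.5, -1.9]
grip_width: 0.293
```

Underside is now about 11.6 mm, below the tray top, with no contact; lower to the floor.

>>> servo_tool(commands=[[[0, 0, 0, 2, 0, 0, 15], [0, 0, 0, 4, 0, 0, 15], [0, 0, 0, 5, 0, 0, 15], [0, 0, 0, 6, 0, 0, 15], [0, 0, 0, 6.5, 0, 0, 15]]])

```text
time: 20.05
position: [0.5688, -0.0615, 0.0205]
tool_rot: [1.077, 1.289, -1.077]
ft_force: [-3.0, 1.2, 6.2]
grip_width: 0.292
```

>>> servo_tool(commands=[[[0, 0, 0, 0, 0, 0, 45], [0, 0, 0, 0, 0, 0, 45], [0, 0, 0, 0, 0, 0, 45]]])

```text
time: 20.42
position: [0.5689, -0.0615, 0.02]
tool_rot: [1.077, 1.288, -1.077]
ft_force: [-0.7, -0.3, 0.1]
grip_width: 0.494
```

>>> servo_tool(commands=[[[0, 0, 0, -20, 0, 0, 45], [0, 0, 0, -70, 0, 0, 45], [0, 0, 0, -130, 0, 0, 45], [0, 0, 0, -180, 0, 0, 45], [0, 0, 0, -180, 0, 0, 45]]])

```text
time: 21.05
position: [0.5716, -0.0626, 0.2055]
tool_rot: [1.082, 1.281, -1.071]
ft_force: [-0.5, 0.1, -0.7]
grip_width: 0.516
```

>>> servo_tool(commands=[[[0, 0, 0, 0, 0, -300, 45], [0, 0, 0, 0, 0, -300, 45], [0, 0, 0, 0, 0, -300, 45], [0, 0, 0, 0, 0, -300, 45], [0, 0, 0, 0, 0, -300, 45]]])

```text
time: 21.68
position: [0.5142, 0.2364, 0.2]
tool_rot: [1.076, 1.29, -1.075]
ft_force: [0.9, -0.2, -0.3]
grip_width: 0.516
```

```bash
python3 - <<'E'
from h import *
a=shot("top","top6"); b=shot("side","side6")
A=cv2.resize(a[185:290,270:390],None,fx=3.3,fy=3.3,interpolation=cv2.INTER_CUBIC); B=cv2.resize(b[190:295,260:380],None,fx=3.3,fy=3.3,interpolation=cv2.INTER_CUBIC)
cv2.imwrite('pics/crop6.png',np.hstack([A,B]))
s=ctrl.get_state(); print(s['time'],s['position'])
E
```

```text
21.775 [0.5126 0.2414 0.1993]
```

View pics/crop6.png

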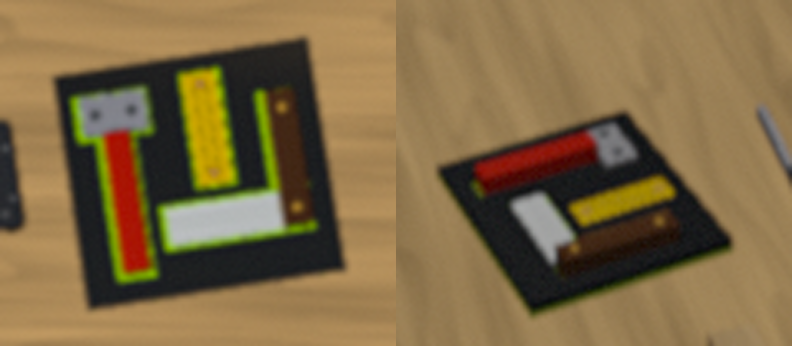

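View pics/top6.png

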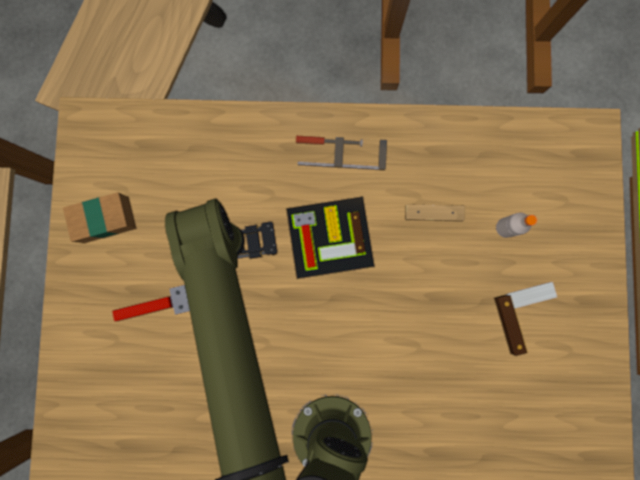

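```bash
python3 - <<'E'
from h import *
from bench import close_job
a=cv2.imread("pics/top6.png").astype(np.float32); b=cv2.imread("pics/side6.png").astype(np.float32); Y=np.radians(10.2)
mt=lambda q:cv2.minAreaRect(q.astype(np.float32))[0]
f=lambda i:np.clip(i[:,:,2]-1.6*np.maximum(i[:,:,0],i[:,:,1]),0,40)
st=fine(f(a),(295,325,215,275))[0]; print("handle tri",tri(mt(st),mt(fine(f(b),(280,325,225,252))[0])),"expect xy",np.array([.5518,.0836])-.017*np.array([.984,.177]))
w=lambda i:i.min(2); q=fine(w(a),(315,358,240,264))[0]; q2=fine(w(b),(290,316,244,275))[0]
print("blade tri",tri(mt(q),mt(q2)),"expect",xy(np.array([.5578-.044,-.1614+.063]),Y)); print(cv2.minAreaRect(np.array([plane("top",p,.011)[:2]*1000 for p in q],np.float32)))
print(close_job())
E
```

```text
handle tri (array([0.5353, 0.0791, 0.0249]), np.float64(0.0015601364226399143)) expect xy [0.5351 0.0806]
blade tri (array([ 0.5224, -0.0068,  0.0162]), np.float64(0.0012856793889707945)) expect [ 0.5231 -0.0059]
((523.6764526367188, -7.068958282470703), (34.75040817260742, 102.44925689697266), 9.846475601196289)
the job is handed in; nothing more can be done
None
```

The job is handed in at about 22 s of the 72 s allowed. The plywood offcut lies flat on the bench at about (0.64, -0.29), clear of the tray. The scraper and the try square are both in their own cut-outs and released.

**Order:** I moved the offcut first, then the scraper, then the square. I did not move the rule, glue bottle or clamp; they look unchanged in the last top view.

**Contact heights:** Each tool met the floor at the height expected for fully home (TCP 23.9 mm for the scraper, 20.5 mm for the square). Contact forces were only about 4 to 7 N.

**Last pictures:** The top view shows green margins on the visible sides of both tools, with the arm raised and touching nothing. The two-view positions agree with the cut-outs to about 1.5 mm sideways.

**Disagreements:**
- The two-view height of the square's blade came out at 16 mm, where about 11 mm was expected. I put this down to the coarse pixels and the slant of the side view, since the floor contact height matched. I did not check it further.
- Before lowering the square, the side view seemed to call for a 2 mm shift. Measuring it against the cut-out showed that was too much, so I took back 1.2 mm.

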